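# Switch off the battery sander on the bench stop and lay it in its rest

## Robot

A 6-joint arm with a two-finger parallel gripper is mounted at the origin on the work surface. World frame = base frame: x ahead of the robot, y to its left, z up, the work surface at z = 0. Lengths are in m, angles in degrees, forces in N, time in s.
With the tool pointing down it reaches from about 0.4 to 0.825 m from the base axis. Payload 7 kg.
Tool frame: the origin (TCP) lies midway between the tips of the shut fingers; the grasp point (between the pads) lies 19 mm behind it; z points along the fingers, y is the direction in which the jaws open and shut (so a half turn about z gives the same grasp; the last joint's range is limited). The gripper opens to 88 mm and grips with 3 to 60 N. Pads are 19 mm wide; open, the fingers measure 130 mm over their backs; the gripper's body (78 mm by 193 mm) begins 47 mm behind the grasp point.
Start: joints at [-57.863, 20.546, 0.682, 0, -70.136, -16.507], TCP at [0.182, -0.65, 0.227] pointing down, gripper open.
Joint ranges: [-176.03, 176.03], [-82.01, 121.73], [-58.28, 71.71], [-173.87, 95.51], [-174.79, -0.11], [-173.66, 173.66]. Speed limits (degrees/s): [136.94, 136.94, 172.46, 180, 180, 180].

## Interface

Orientations are given as [roll, pitch, yaw] about the fixed x, y, z axes, in that order (R = Rz(yaw) Ry(pitch) Rx(roll)).
In Python, from plant import get_state, capture, get_calibration, close_job, boxes_of, cut_out gives the robot as it stands.
- The arm moves only by the tool apply_moves, never from a script. Its argument "commands" is a list of rows, each an object with "grip": the closure, from 0 (fully open) to 1 (shut); "slide": the shift along the tool's x, y, z in m, a list of three; "roll": the turn about the tool's z in degrees. In form: [{"grip": grip, "slide": [x, y, z], "roll": roll}, ...]. A call has 1 to 5 rows; each row is the pose to reach, as a shift and turn from the pose commanded when the call began, along the tool's axes at that moment; what a row does not reach only later rows make up. A row lasts 1/8 s, in which the tool goes at most 62.5 mm and 10.7 degrees, less where a joint would pass 70% of its speed; a pose out of reach is approached as far as the arm can. A call with a gripper value outside its range is refused whole. The fingers move at their own pace and stop on an object; "grip_force" is the grip in N (left out, the last holds). Time passes only in rows, so rows that repeat a pose let the fingers close. It gives the time, the measured TCP pose, the force and the opening at its end, in the units of the state.
- get_state(): the state, without advancing time (a new reading comes with each control period).
- capture(name): name is "scene" or "top" or "wrist"; returns (picture, depth): 384x512x3 uint8, red, green, blue; 384x512 float32, m along the optical axis (not along the pixel's ray), 0 where there is no reading.
- get_calibration(name): a dict with "mtx" (3x3 intrinsics, pixels), "R" (3x3) and "t" (3): a world point X has camera coordinates R X + t. Camera axes: x right, y down, z forward; pixel columns grow to the right and rows downward; lengths in m; the calibration is good to about 2 mm. A picture is of the moment at which its call begins: read the wrist's pose just before it. get_calibration takes no time and is no camera call; for the wrist camera it gives the pose at the moment of the call.
- close_job(): hands the job in, once; it reports no verdict.
Trained networks look in the newest picture that a camera, given by its name, has taken for a name from the list of things; names that differ only in an ending like _2 or _b are one class to them, and where a whole thing is asked for, a point or a joint stands for the part that bears it (a point fixed in the world has none). Each returns a list of dicts, best first, with "score" (0 to 1); they miss things now and then, are a little off and sometimes report something else, mostly with a low value. They report only what shows in the picture. A call takes as long as a camera call. They do not tell look-alikes from the thing itself.
- boxes_of(name, camera): "position" ([x, y, z] in m, in the coordinates of the camera as it stood for that picture, good to about 4 mm: the middle of the surface that is visible of it).
- cut_out(name, camera): "mask" (384x512 bool, what is visible of it).
The state is a dict: "time_s": time; "joints": joint angles; "qd": joint speeds; "joint_torque": joint torques, N m; "tcp_pos": TCP position; "eef_rot": TCP orientation; "contact_force": force on the tool from outside, world axes, zero at the start; "moment": the same for the moment, N m; "gripper_width": finger opening in m.
Only numpy, scipy, OpenCV 4.12 (cv2) and the standard library are available. Lean on these libraries where they do the work, as an engineer would, in place of code of your own. Each camera call takes 0.05 s, during which the arm holds its last target.

## Task

The battery sander is still switched on: the push button on its tail end stands out. Pick the sander up and, while holding it, push that button fully home against the upright face of the steel bench stop so that it clicks in; then set the sander down, without dropping it, into the two saddles of its rest, pad side down, and let go. Leave the other things on the bench where they lie.

Things in the scene. Friction and masses are not known exactly. Their poses are not given: they have to be found in the camera images.
- sander_mid (a point): Middle of the yellow stick-shaped battery sander (197 mm long, 0.45 kg), 23 mm above its flat underside, near its balance point: grip here across the width. x runs along it to the tail (button) end, z up. Flat-sided barrel 44 wide, 46 high, x = -65 to +85 mm; then a sanding head with grey pad 62 wide, to x = -100.
- switch_tip (a point): Centre of the outer end of the round metal push button (24 mm diameter) on the sander's tail; axes as sander_mid. With the button out it lies 97 mm along x from sander_mid, at the same height; it goes in 8 mm along the tool's length.
- switch (a joint): How far the button is pushed in: 0 m standing out (on), 0.008 m fully home (off). It resists with about 6 N all the way and stays where it is left.
- stop_face (a point): Point on the working face of the steel bench stop, a heavy angle bolted to the bench: upright plate 110 mm wide, 75 high, 10 thick, its foot behind. The point is in mid-width, 45 mm above the bench. x points into the plate, square to its face, so the button is pushed along +x of this frame; z up.
- rest_seat (a point): Middle of the sander's fixed rest, 26 mm above the bench, level with the seats of its two wooden saddles (at x = -45 and +45 mm, 16 long in x). Cheeks 15 mm high, 60 mm apart in y, 10 thick; 74 mm between saddles free for fingers down to a base plate 20 mm below the seats. Seated, sander_mid is 23 mm above this point, sander x along rest x, either way round.
- clamp_jig: Fixed plywood board 220 x 200 x 18 mm carrying a curved mahogany end piece and the red toggle clamp that holds it, 140 mm high overall; keep clear. Origin under the board's middle.
- tape: Loose green tape measure, 75 x 72 x 34 mm, bystander; origin at the middle of its underside.
- spade_bit: Loose steel spade bit, 170 mm long along x, 28 mm wide blade, 10 mm high, bystander; origin on its underside, near the middle.
- bracket_a: Loose grey steel corner bracket, an L of 80 x 24 mm lying on one leg, 76 mm high, bystander; origin under the lying leg's middle.
- bracket_b: Another corner bracket like bracket_a, bystander.
- offcut: Loose mahogany offcut 140 x 70 x 28 mm, bystander; origin at the middle of its underside.
- sanding_block: Loose cork sanding block 110 x 66 x 40 mm, bystander; origin at the middle of its underside.
There are look-alikes about, which are no part of the job. Of the things that look like the part that bears sander_mid, the larger one is meant.

How it is judged:
By the outcome, as a careful person would: the job done as asked, in the order asked, and still so for the second after the job is handed in, with the robot touching nothing.
It also fails if it takes over 51 s, if anything falls off the work surface, if the arm or the gripper's body presses on something with over 40 N, if the wrist force passes 120 N, or if a joint passes its speed limit or range.

## Working session

There is one attempt and no reset: what is moved stays moved. The work goes in short steps, Python scripts to look and compute and a tool call to move; the robot and the scene stay as the last step left them, time stands still between calls to the robot, and variables do not carry over. Pictures are saved under pics/ and viewed, and the job is handed in when it is done.

Besides the shell and the picture viewer there is one more tool, called after "Call:" by a JSON object that holds its "op" and its "data". apply_moves: Moves the arm, as the interface text tells. Its arguments: {"type":"object","properties":{"commands":{"type":"array"},"grip_force":{"type":"number"}},"required":["commands"]}

```bash
ls; mkdir -p pics
python3 - <<'E'
from plant import *
import cv2,numpy as np
print(get_state())
for n in ["scene","top","wrist"]:
    p,d=capture(n); cv2.imwrite(f"pics/a_{n}.png",cv2.resize(p[:,:,::-1],None,fx=1.5,fy=1.5)); np.savez(f"a_{n}.npz",p=p,d=d)
    c=get_calibration(n); print(n,c)
    if n!="wrist":
        for m in ["sander_mid"]:
            for b in boxes_of(m,n): print(m,b["score"],c["R"].T@(np.array(b["position"])-c["t"]))
E
```

```text
pics
{'time_s': 0.0, 'joints': array([-5.78634200e+01,  2.05913200e+01,  6.32007381e-01, -2.06422988e-02,
       -7.01373779e+01, -1.65034920e+01]), 'qd': array([ 0.00169824,  0.00722681, -0.00449662, -0.04887204, -0.06349022,
        0.01143862]), 'joint_torque': array([-1.63360477e-03, -5.82714951e+01,  2.93061233e+01,  6.99728251e+00,
        6.99762837e-03, -2.05653159e-04]), 'tcp_pos': array([ 0.18168748, -0.64955093,  0.22560895]), 'eef_rot': array([ 1.79901780e+02, -8.86447995e-03, -1.64373934e+02]), 'contact_force': array([-0.15305079, -0.43550713, -0.68172462]), 'moment': array([ 0.02479565, -0.02074738,  0.00047216]), 'gripper_width': 0.08773591618147361}
scene {'mtx': array([[408.24449601,   0.        , 261.47395362],
       [  0.        , 408.24449601, 191.65787783],
       [  0.        ,   0.        ,   1.        ]]), 'R': array([[ 0.86571532,  0.5001424 , -0.01986386],
       [ 0.28280721, -0.52149431, -0.80502408],
       [-0.41298556,  0.69130404, -0.59290948]]), 't': array([-0.47151165, -0.07428515,  1.40080351])}
sander_mid 0.91 [0.29660097 0.24736121 0.0239723 ]
sa
[... 242 characters left out ...]
      ,   1.        ]]), 'R': array([[-0.01923538, -0.99976554,  0.00994315],
       [-0.99693864,  0.01842527, -0.07598592],
       [ 0.0757849 , -0.01137433, -0.99705931]]), 't': array([0.04581221, 0.5159748 , 1.13603538])}
sander_mid 0.83 [0.29124952 0.25707818 0.03097469]
sander_mid 0.69 [0.50637477 0.24767667 0.0449259 ]
wrist {'mtx': array([[294.79720819,   0.        , 256.17616088],
       [  0.        , 294.79720819, 190.18019345],
       [  0.        ,   0.        ,   1.        ]]), 'R': array([[-0.26939151,  0.96302923,  0.00170829],
       [ 0.91924457,  0.25661387,  0.29856111],
       [ 0.2870847 ,  0.08200016, -0.95438899]]), 't': array([ 0.67348621, -0.03759766,  0.39155126])}
```

View pics/a_scene.png

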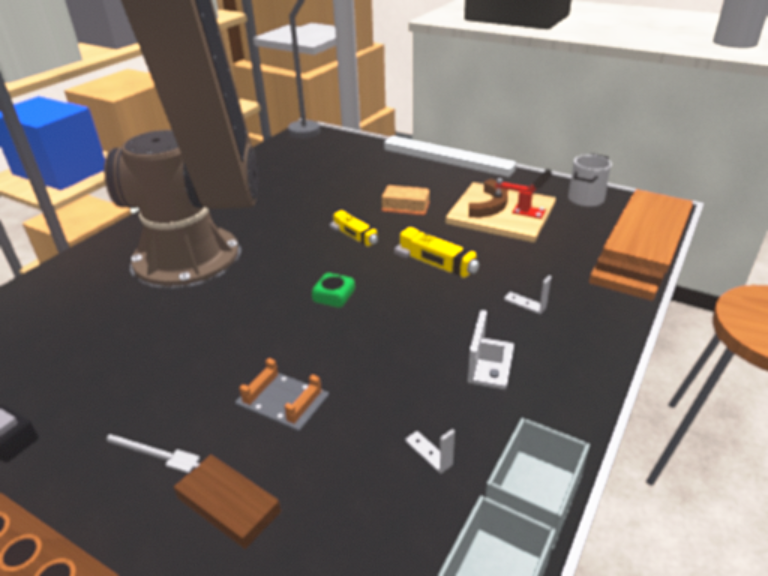

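View pics/a_top.png

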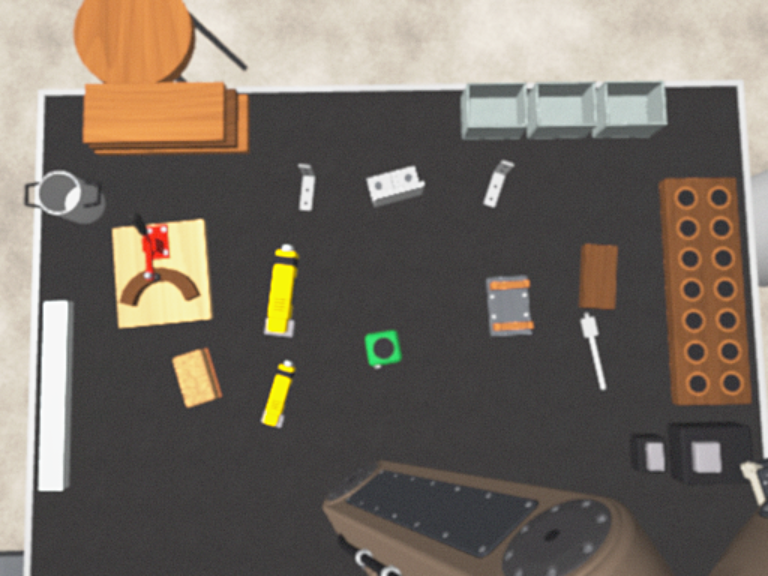

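Two yellow sanders: the larger at top-picture (282,290), the smaller at (278,395) in the 1.5x image. The larger has its button at (288,248), away from the robot. The stop is at (395,187), rest at (510,305).

```bash
cat > h.py <<'E'
from plant import *
import cv2,numpy as np
def cloud(d,c,mask=None):
    v,u=np.nonzero((d>0)&(mask if mask is not None else True))
    z=d[v,u]; K=c["mtx"]
    P=np.stack([(u-K[0,2])/K[0,0]*z,(v-K[1,2])/K[1,1]*z,z],1)
    return (P-c["t"])@c["R"],u,v
E
python3 - <<'E'
from h import *
for n in ["top","scene"]:
    f=np.load(f"a_{n}.npz");p,d=f["p"],f["d"];c=get_calibration(n)
    # bench plane check
    P,u,v=cloud(d,c); 
    b=P[(abs(P[:,2])<.02)&(P[:,0]>.3)&(P[:,0]<.8)&(abs(P[:,1])<.4)]
    A=np.c_[b[:,:2],np.ones(len(b))]; s=np.linalg.lstsq(A,b[:,2],rcond=None)[0]; 
    print(n,"plane",s, np.median(b[:,2]))
    hsv=cv2.cvtColor(p,cv2.COLOR_RGB2HSV)
    y=((hsv[...,0]>22)&(hsv[...,0]<33)&(hsv[...,1]>180)&(hsv[...,2]>90)).astype(np.uint8)
    nn,lab,st,ce=cv2.connectedComponentsWithStats(y)
    for i in range(1,nn):
        if st[i,4]>60:
            P,_,_=cloud(d,c,lab==i); 
            t=P[P[:,2]>np.percentile(P[:,2],80)-.006]
            r=cv2.minAreaRect((t[:,:2]*1000).astype(np.float32))
            print(st[i],P.mean(0).round(3),np.percentile(P[:,2],[5,50,95]).round(3),r)
    for m in ["sander_mid","switch_tip","switch","rest_seat","stop_face","clamp_jig","tape","bracket_a"]:
        try:
            for b in boxes_of(m,n): print(m,b["score"],(c["R"].T@(np.array(b["position"])-c["t"])).round(3))
        except Exception as e: print(m,e)
f=np.load("a_top.npz");p=f["p"]
cv2.imwrite("pics/c1.png",cv2.resize(p[90:300,130:380,::-1],None,fx=3,fy=3,interpolation=cv2.INTER_CUBIC)[:600])
E
```

```text
top plane [ 0.00208338 -0.00042233 -0.00054574] 0.00036633309985441515
[178 176  20  45 664] [0.502 0.253 0.042] [0.001 0.046 0.05 ] ((499.5558776855469, 251.8535614013672), (42.99348831176758, 143.4351043701172), 83.05474090576172)
[176 250  19  34 358] [0.284 0.265 0.029] [-0.     0.033  0.037] ((281.7104797363281, 263.0445556640625), (30.58365249633789, 105.86328125), 72.98400115966797)
sander_mid 0.83 [0.291 0.257 0.031]
sander_mid 0.69 [0.506 0.248 0.045]
switch_tip 0.31 [0.385 0.032 0.037]
rest_seat 0.75 [ 0.473 -0.246  0.004]
stop_face 0.92 [0.743 0.002 0.017]
clamp_jig 0.64 [0.56  0.512 0.018]
tape 0.67 [0.383 0.033 0.037]
bracket_a 0.72 [ 0.751 -0.228  0.005]
bracket_a 0.66 [0.749 0.197 0.003]
scene plane [-0.00109777  0.00033218  0.00062171] -0.000534068074197439
[222 140  29  24 288] [0.288 0.258 0.025] [0.001 0.03  0.035] ((290.4372863769531, 259.5064392089844), (32.22780990600586, 131.81617736816406), 73.9627685546875)
[267 151  42  30 600] [0.496 0.246 0.034] [0.002 0.042 0.049] ((496.6012268066406, 252.40846252441406), (46.60023880004883, 147.8358154296875), 81.54596710205078)
[307 167  11  18  98] [0.591 0.235 0.03 ] [0.001 0.038 0.047] ((592.6041870117188, 238.70787048339844), (38.56077194213867, 15.969148635864258), 80.83961486816406)
sander_mid 0.91 [0.297 0.247 0.024]
sander_mid 0.73 [0.519 0.232 0.038]
sander_mid 0.61 [0.568 0.503 0.019]
rest_seat 0.86 [ 0.473 -0.254  0.005]
rest_seat 0.36 [ 0.401 -0.436  0.006]
stop_face 0.81 [ 0.745 -0.012  0.015]
clamp_jig 0.94 [0.571 0.506 0.018]
tape 0.79 [0.397 0.013 0.033]
tape 0.53 [ 0.751  0.193 -0.   ]
bracket_a 0.96 [ 0.76  -0.232  0.006]
```

View pics/c1.png

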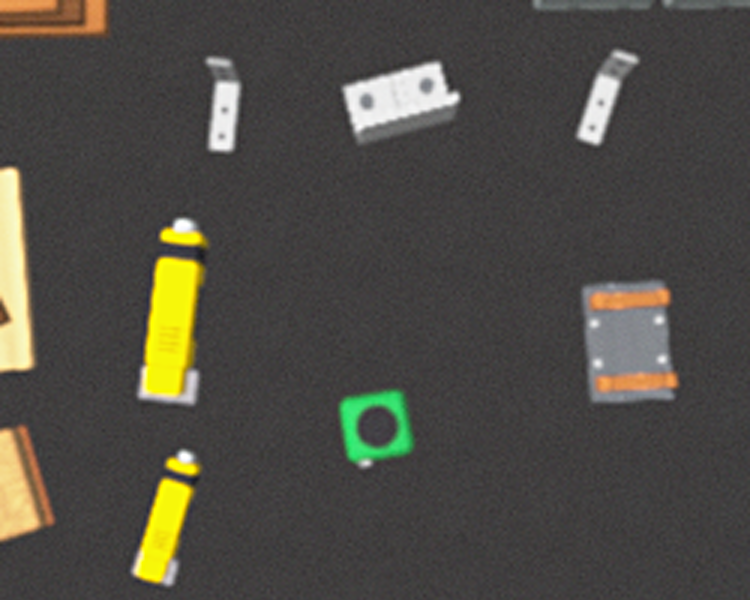

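The larger yellow one (crop pixels 170,310) is clearly longer and wider than (165,520), and its button at (185,225) points away from the robot. Now the stop and the rest from depth, plus the camera offset.

```bash
cat >> h.py <<'E'
from scipy.spatial.transform import Rotation as Ro
def cut(P,x0,x1,y0,y1,z0,z1):
    return P[(P[:,0]>x0)&(P[:,0]<x1)&(P[:,1]>y0)&(P[:,1]<y1)&(P[:,2]>z0)&(P[:,2]<z1)]
def rect(P): return cv2.minAreaRect((P[:,:2]*1000).astype(np.float32))
E
python3 - <<'E'
from h import *
c=get_calibration("wrist");s=get_state();Rt=Ro.from_euler("xyz",s["eef_rot"],degrees=True).as_matrix()
print("cam in tool",Rt.T@(-c["R"].T@c["t"]-s["tcp_pos"]),"axis",(Rt.T@c["R"].T).round(3))
for n in ["top","scene"]:
    f=np.load(f"a_{n}.npz");c=get_calibration(n); P,_,_=cloud(f["d"],c)
    S=cut(P,.65,.85,-.12,.12,.003,.12)
    print(n,"stop all",rect(S)); t=cut(S,0,1,-1,1,.066,.09); print("top edge",len(t),rect(t) if len(t)>3 else 0)
    m=cut(S,0,1,-1,1,.02,.065); print("mid",len(m),rect(m)); 
    g=m[:,:2]-m[:,:2].mean(0);print(np.degrees(np.arctan2(*np.linalg.svd(g,full_matrices=False)[2][0][::-1])))
    f_=cut(S,0,1,-1,1,.005,.015); print("foot",rect(f_))
    Rr=cut(P,.38,.57,-.33,-.17,.003,.12)
    print("rest base",rect(cut(Rr,0,1,-1,1,.003,.012)),np.median(cut(Rr,0,1,-1,1,.003,.012)[:,2]))
    h=cut(Rr,0,1,-1,1,.017,.06);print("saddle",h.mean(0),np.percentile(h[:,2],[5,50,95]),rect(h))
E
```

```text
cam in tool [ 0.08103357  0.00076154 -0.1576216 ] axis [[-0.    -0.954 -0.299]
 [ 1.    -0.     0.001]
 [-0.001 -0.299  0.954]]
top stop all ((749.6173095703125, 0.1319122314453125), (198.69332885742188, 240.08985900878906), 0.3667985498905182)
top edge 126 ((721.2227172851562, -5.338954925537109), (11.14401912689209, 109.46928405761719), 14.281119346618652)
mid 149 ((741.5323486328125, -0.5157814025878906), (53.16400909423828, 108.95215606689453), 14.319596290588379)
-76.25974894609969
foot ((749.6868286132812, 0.8989410400390625), (196.77113342285156, 239.19175720214844), 1.0174860954284668)
rest base ((474.36346435546875, -250.49928283691406), (188.42037963867188, 160.33889770507812), 1.391321063041687) 0.005796242316428141
saddle [ 0.47432392 -0.24819583  0.02954321] [0.02180669 0.02696856 0.04220075] ((474.2621154785156, -247.5085906982422), (106.26992797851562, 80.15458679199219), 2.2316408157348633)
scene stop all ((743.8035888671875, 1.77508544921875), (236.75872802734375, 166.8748016357422), 77.59597778320312)
top edge 128 ((719.897705078125, -5.1618499755859375), (10.129130363464355, 109.89425659179688), 14.343090057373047)
mid 276 ((743.3616943359375, -2.2703781127929688), (47.43523025512695, 110.4360580444336), 9.167728424072266)
-98.13392436932862
foot ((749.3551025390625, 1.8972740173339844), (63.730201721191406, 114.77606964111328), 11.10212230682373)
rest base ((489.6214599609375, -239.47857666015625), (188.22389221191406, 134.91281127929688), 23.451168060302734) 0.005691279809358161
saddle [ 0.47537147 -0.24906495  0.027792  ] [0.01864632 0.02565413 0.04055682] ((472.37396240234375, -247.21755981445312), (109.45436096191406, 83.76392364501953), 2.0732421875)
```

Call:
{"op": "apply_moves", "data": {"commands": [{"grip": 0, "slide": [-0.045, 0.04, 0], "roll": 5}, {"grip": 0, "slide": [-0.09, 0.08, 0], "roll": 10}, {"grip": 0, "slide": [-0.135, 0.12, 0], "roll": 15}, {"grip": 0, "slide": [-0.18, 0.16, 0], "roll": 20}, {"grip": 0, "slide": [-0.225, 0.2, 0], "roll": 24}]}}

```text
time_s: 1.68
tcp_pos: [0.3454, -0.3952, 0.2269]
eef_rot: [-180.0, 0.0, 171.5]
contact_force: [1.3, -0.6, 0.1]
gripper_width: 0.0876
```

Call:
{"op": "apply_moves", "data": {"commands": [{"grip": 0, "slide": [-0.027, 0.05, 0], "roll": 0}, {"grip": 0, "slide": [-0.055, 0.1, 0], "roll": 0}, {"grip": 0, "slide": [-0.082, 0.15, 0], "roll": 0}, {"grip": 0, "slide": [-0.082, 0.16, 0], "roll": 0}, {"grip": 0, "slide": [-0.082, 0.16, 0], "roll": 0}]}}

```text
time_s: 2.3
tcp_pos: [0.4491, -0.2499, 0.2267]
eef_rot: [180.0, 0.0, 171.7]
contact_force: [0.1, -0.2, 0.1]
gripper_width: 0.088
```

Run:
```python
from h import *
s=get_state();print(s["tcp_pos"],s["eef_rot"],s["joints"])
c=get_calibration("wrist");p,d=capture("wrist");np.savez("b.npz",p=p,d=d,**c)
cv2.imwrite("pics/b.png",p[:,:,::-1])
P,_,_=cloud(d,c)
b=cut(P,.2,.8,-.5,0,-.02,.003);print("bench",np.median(b[:,2]))
R=cut(P,.38,.57,-.33,-.17,.003,.1)
bp=cut(R,0,1,-1,1,.0035,.01);print("base",rect(bp))
h=cut(R,0,1,-1,1,.014,.06);print("saddles",rect(h),h.mean(0))
print(np.histogram(h[:,2],20))
q=cut(R,0,1,-1,1,.035,.06);print("cheeks",rect(q))
for sl in (q[q[:,0]<.473],q[q[:,0]>.473]): print(rect(sl))
```

```text
[ 0.44906854 -0.2499092   0.22665912] [1.79999347e+02 2.59750322e-03 1.71728784e+02] [-7.18309996e+00  5.27686175e+00 -1.93449511e+01 -6.63443817e-04
 -6.53755778e+01 -9.10878394e+01]
bench -0.0003915841033100341
base ((473.11590576171875, -244.85147094726562), (130.0116424560547, 89.97633361816406), 2.399700164794922)
saddles ((473.2906799316406, -244.85665893554688), (106.64470672607422, 79.82329559326172), 2.3228390216827393) [ 0.47066989 -0.2448701   0.02818218]
(array([ 40,  28,  31,  35,  38,  30,  54, 485, 635,  64,   8,  14,  12,
        18,  11,  17,  16,  92, 231,  72]), array([0.01402748, 0.01544921, 0.01687094, 0.01829267, 0.0197144 ,
       0.02113613, 0.02255786, 0.02397959, 0.02540132, 0.02682305,
       0.02824478, 0.02966651, 0.03108824, 0.03250996, 0.03393169,
       0.03535342, 0.03677515, 0.03819688, 0.03961861, 0.04104034,
       0.04246207]))
cheeks ((473.05303955078125, -244.8841552734375), (106.13492584228516, 79.82390594482422), 2.348501682281494)
((428.010986328125, -246.68946838378906), (15.699438095092773, 79.73204040527344), 2.567376136779785)
((517.8265380859375, -243.0375518798828), (16.653526306152344, 79.82655334472656), 2.4680185317993164)
```

View pics/b.png

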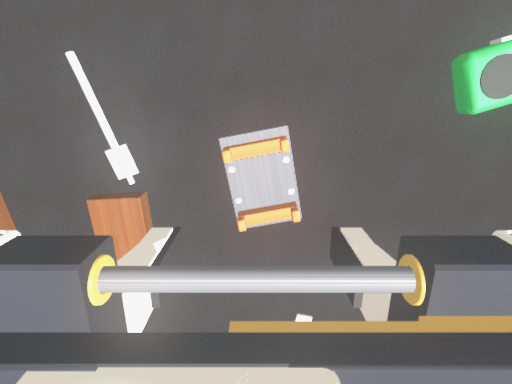

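Rest: base at pixels (262,180), centre (0.473,-0.245), yaw 2.4°, cleanly measured. On to the sander.

Call:
{"op": "apply_moves", "data": {"commands": [{"grip": 0, "slide": [0.005, 0.055, 0], "roll": 0}, {"grip": 0, "slide": [0.01, 0.115, 0], "roll": 0}, {"grip": 0, "slide": [0.014, 0.17, 0], "roll": 0}, {"grip": 0, "slide": [0.018, 0.23, 0], "roll": 0}, {"grip": 0, "slide": [0.023, 0.29, 0], "roll": 0}]}}

```text
time_s: 2.98
tcp_pos: [0.4685, 0.0402, 0.227]
eef_rot: [180.0, 0.1, 171.5]
contact_force: [1.3, 0.0, 0.3]
gripper_width: 0.0873
```

Call:
{"op": "apply_moves", "data": {"commands": [{"grip": 0, "slide": [0.005, 0.055, 0], "roll": 0}, {"grip": 0, "slide": [0.01, 0.11, 0], "roll": 0}, {"grip": 0, "slide": [0.015, 0.165, 0], "roll": 0}, {"grip": 0, "slide": [0.019, 0.212, 0], "roll": 0}, {"grip": 0, "slide": [0.019, 0.212, 0], "roll": 0}]}}

```text
time_s: 3.6
tcp_pos: [0.4813, 0.2536, 0.226]
eef_rot: [-180.0, -0.0, 171.7]
contact_force: [0.5, -0.2, -0.1]
gripper_width: 0.0874
```

Run:
```python
from h import *
s=get_state();print(s["tcp_pos"],s["eef_rot"],s["joints"])
c=get_calibration("wrist");p,d=capture("wrist");np.savez("c.npz",p=p,d=d,**c)
cv2.imwrite("pics/c.png",p[:,:,::-1])
P,_,_=cloud(d,c)
R=cut(P,.36,.63,.17,.34,.004,.1)
print("all",rect(R)); t=cut(R,0,1,-1,1,.038,.06);print("top",rect(t),np.percentile(t[:,2],[5,50,95]))
print(np.histogram(R[:,2],12))
S=cut(P,.64,.8,-.12,.12,.066,.09);print("stop",len(S),rect(S) if len(S)>5 else 0)
for b in boxes_of("sander_mid","wrist"): print(b["score"],c["R"].T@(np.array(b["position"])-c["t"]))
```

```text
[0.48132261 0.25356284 0.22602706] [-1.79966850e+02 -1.12235814e-02  1.71678510e+02] [ 4.84307079e+01  8.26290801e+00 -1.59473792e+01  9.63319913e-03
 -6.58235898e+01 -1.46756143e+02]
all ((487.9588623046875, 257.5070495605469), (61.71372985839844, 251.98788452148438), 83.15695190429688)
top ((511.5194091796875, 253.67938232421875), (44.270652770996094, 176.43795776367188), 82.82201385498047) [0.04226075 0.04558494 0.04974912]
(array([   9,  112,  571,   15,   11,    3,   27,   80,  122,  474, 3537,
        764]), array([0.00430534, 0.00825016, 0.01219497, 0.01613978, 0.0200846 ,
       0.02402941, 0.02797422, 0.03191904, 0.03586385, 0.03980866,
       0.04375348, 0.04769829, 0.0516431 ]))
stop 0 0
0.95 [0.32800595 0.25377982 0.03209261]
0.94 [0.48867212 0.2537224  0.04298386]
```

View pics/c.png

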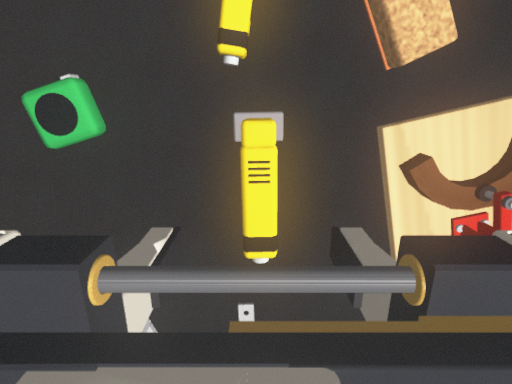

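Run:
```python
from h import *
f=np.load("c.npz");c={k:f[k] for k in("mtx","R","t")}
P,u,v=cloud(f["d"],c)
t=cut(P,.40,.57,.2,.31,.038,.06)
for yaw in (-6.5,-7,-7.5,-8):
    a=np.radians(yaw);ex=np.array([np.cos(a),np.sin(a)]);ey=np.array([-ex[1],ex[0]])
    al=t[:,:2]@ex;la=t[:,:2]@ey
    bins=np.arange(al.min(),al.max(),.01)
    e=[((np.percentile(la[(al>b)&(al<b+.01)],3)+np.percentile(la[(al>b)&(al<b+.01)],97))/2*1000).round(1) for b in bins[:-1]]
    print(yaw,e)
a=np.radians(-7.2);ex=np.array([np.cos(a),np.sin(a)]);ey=np.array([-ex[1],ex[0]])
R=cut(P,.37,.66,.18,.32,.006,.06)
al=R[:,:2]@ex;la=R[:,:2]@ey
for lo in np.arange(.32,.62,.005):
    m=(al>lo)&(al<lo+.005)
    if m.sum(): print(lo.round(3),m.sum(),R[m,2].max().round(3),np.percentile(la[m],[2,98]).round(4))
```

```text
-6.5 [np.float64(311.1), np.float64(311.3), np.float64(311.0), np.float64(311.3), np.float64(311.0), np.float64(310.8), np.float64(310.4), np.float64(310.8), np.float64(310.5), np.float64(310.2), np.float64(309.9), np.float64(310.2), np.float64(309.9), np.float64(309.7)]
-7 [np.float64(314.6), np.float64(314.9), np.float64(314.6), np.float64(315.0), np.float64(314.8), np.float64(314.6), np.float64(314.4), np.float64(314.6), np.float64(315.0), np.float64(314.5), np.float64(314.2), np.float64(314.7), np.float64(314.3), np.float64(314.3)]
-7.5 [np.float64(318.1), np.float64(318.4), np.float64(318.2), np.float64(318.7), np.float64(318.6), np.float64(318.5), np.float64(318.4), np.float64(318.6), np.float64(318.8), np.float64(318.7), np.float64(318.5), np.float64(319.1), np.float64(319.0), np.float64(318.9)]
-8 [np.float64(321.7), np.float64(321.9), np.float64(321.8), np.float64(322.4), np.float64(322.4), np.float64(322.4), np.float64(322.3), np.float64(322.6), np.float64(322.9), np.float64(322.9), np.float64(322.8), np.float64(323.6), np.float64(323.4), np.float64(323.4)]
0.38 205 0.015 [
[... 503 characters left out ...]
.2951 0.3377]
0.465 147 0.047 [0.2936 0.3378]
0.47 141 0.047 [0.2935 0.3377]
0.475 143 0.047 [0.2948 0.3377]
0.48 138 0.047 [0.2947 0.3368]
0.485 136 0.047 [0.2945 0.3378]
0.49 137 0.047 [0.2952 0.3378]
0.495 137 0.047 [0.295  0.3378]
0.5 137 0.048 [0.2947 0.3368]
0.505 127 0.047 [0.2935 0.3378]
0.51 132 0.047 [0.295 0.337]
0.515 127 0.048 [0.2954 0.3378]
0.52 130 0.047 [0.2953 0.3378]
0.525 125 0.047 [0.2944 0.3372]
0.53 130 0.047 [0.2942 0.3379]
0.535 118 0.047 [0.2945 0.3378]
0.54 125 0.048 [0.2945 0.3371]
0.545 119 0.048 [0.2942 0.3379]
0.55 116 0.047 [0.2954 0.3364]
0.555 105 0.047 [0.2949 0.3363]
0.56 53 0.046 [0.2973 0.3338]
0.57 48 0.035 [0.306  0.3264]
0.575 20 0.034 [0.3051 0.3259]
```

Sander (pixels ~260,185): middle at (0.516, 0.253), yaw −7.2°. Descending onto it.

Call:
{"op": "apply_moves", "data": {"commands": [{"grip": 0, "slide": [-0.0343, 0.005, 0.04], "roll": -1}, {"grip": 0, "slide": [-0.0343, 0.005, 0.09], "roll": -1}, {"grip": 0, "slide": [-0.0343, 0.005, 0.14], "roll": -1}, {"grip": 0, "slide": [-0.0343, 0.005, 0.18], "roll": -1}, {"grip": 0, "slide": [-0.0343, 0.005, 0.18], "roll": -1}]}}

```text
time_s: 4.32
tcp_pos: [0.5139, 0.2489, 0.0442]
eef_rot: [-179.7, -0.2, 172.5]
contact_force: [-0.3, -0.5, 0.4]
gripper_width: 0.0877
```

Call:
{"op": "apply_moves", "data": {"commands": [{"grip": 0, "slide": [0, 0, 0.02], "roll": 0}, {"grip": 0, "slide": [0, 0, 0.035], "roll": 0}, {"grip": 0, "slide": [0, 0, 0.04], "roll": 0}, {"grip": 0, "slide": [0, 0, 0.04], "roll": 0}]}}

```text
time_s: 4.82
tcp_pos: [0.5155, 0.2522, 0.0071]
eef_rot: [180.0, 0.0, 172.6]
contact_force: [0.1, 1.1, 0.3]
gripper_width: 0.0875
```

Call:
{"op": "apply_moves", "data": {"commands": [{"grip": 1, "slide": [0, 0, 0], "roll": 0}, {"grip": 1, "slide": [0, 0, 0], "roll": 0}, {"grip": 1, "slide": [0, 0, 0], "roll": 0}, {"grip": 1, "slide": [0, 0, 0], "roll": 0}, {"grip": 1, "slide": [0, 0, 0], "roll": 0}], "grip_force": 50}}

```text
time_s: 5.45
tcp_pos: [0.5152, 0.2522, 0.0066]
eef_rot: [-180.0, -0.0, 172.6]
contact_force: [-0.9, 0.1, -0.5]
gripper_width: 0.0438
```

Call:
{"op": "apply_moves", "data": {"commands": [{"grip": 1, "slide": [0, 0, -0.02], "roll": 0}, {"grip": 1, "slide": [0, 0, -0.06], "roll": 0}, {"grip": 1, "slide": [0, 0, -0.1], "roll": 0}, {"grip": 1, "slide": [0, 0, -0.11], "roll": 0}, {"grip": 1, "slide": [0, 0, -0.11], "roll": 0}]}}

```text
time_s: 6.08
tcp_pos: [0.5147, 0.2521, 0.116]
eef_rot: [180.0, -0.0, 172.6]
contact_force: [0.0, -0.3, -5.6]
gripper_width: 0.0439
```

Run:
```python
from h import *
s=get_state();print(s["tcp_pos"],s["eef_rot"],s["contact_force"],s["moment"],s["gripper_width"])
c=get_calibration("wrist");p,d=capture("wrist");np.savez("d.npz",p=p,d=d,**c)
cv2.imwrite("pics/d.png",p[:,:,::-1])
```

```text
[0.51470902 0.25208746 0.11595587] [ 1.79992545e+02 -3.85941788e-02  1.72605526e+02] [ 0.02938574 -0.33894715 -5.59359399] [-0.06055538  0.0465863  -0.00345291] 0.0439055397620715
```

View pics/d.png

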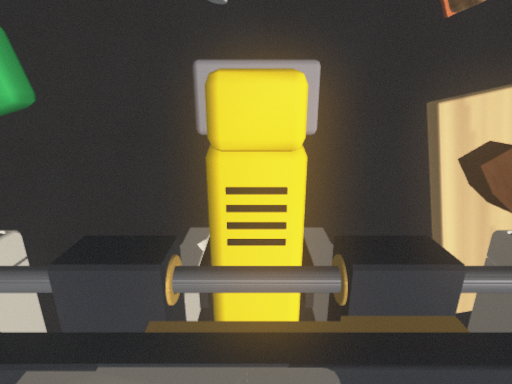

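Call:
{"op": "apply_moves", "data": {"commands": [{"grip": 1, "slide": [-0.01, -0.04, 0], "roll": -4}, {"grip": 1, "slide": [-0.03, -0.09, 0], "roll": -9}, {"grip": 1, "slide": [-0.06, -0.145, 0], "roll": -14}, {"grip": 1, "slide": [-0.09, -0.2, 0], "roll": -18}, {"grip": 1, "slide": [-0.105, -0.25, 0], "roll": -21.7}]}}

```text
time_s: 6.75
tcp_pos: [0.5869, -0.0114, 0.114]
eef_rot: [180.0, -0.2, -165.6]
contact_force: [1.1, 1.1, -6.0]
gripper_width: 0.0436
```

Run:
```python
from h import *
for n in ["top"]:
    c=get_calibration(n);p,d=capture(n)
    cv2.imwrite("pics/e.png",cv2.resize(p[:,:,::-1],None,fx=1.5,fy=1.5))
    P,_,_=cloud(d,c)
    t=cut(P,.65,.8,-.09,.09,.066,.085);print(len(t),rect(t))
s=get_state();print(s["tcp_pos"],s["eef_rot"])
```

```text
0 ((0.0, 0.0), (0.0, 0.0), 0.0)
[ 0.58643803 -0.01634573  0.11379887] [-179.93162869   -0.3104136  -165.51476571]
```

View pics/e.png

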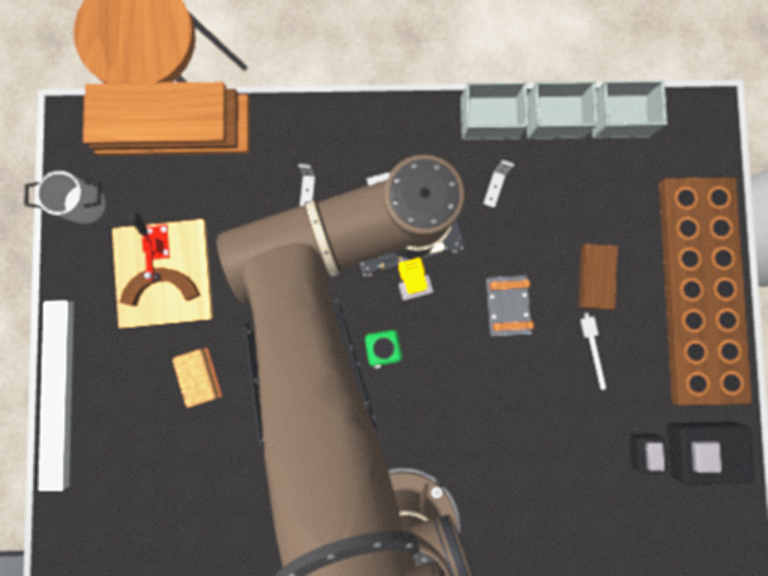

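Call:
{"op": "apply_moves", "data": {"commands": [{"grip": 1, "slide": [0.001, -0.025, 0], "roll": 0}, {"grip": 1, "slide": [0.001, -0.029, 0.02], "roll": 0}, {"grip": 1, "slide": [0.001, -0.029, 0.06], "roll": 0}, {"grip": 1, "slide": [0.001, -0.029, 0.085], "roll": 0}, {"grip": 1, "slide": [0.001, -0.029, 0.085], "roll": 0}]}}

```text
time_s: 7.42
tcp_pos: [0.5904, -0.0381, 0.0276]
eef_rot: [180.0, -0.5, -165.7]
contact_force: [-1.3, -0.0, -4.3]
gripper_width: 0.0437
```

Call:
{"op": "apply_moves", "data": {"commands": [{"grip": 1, "slide": [0, 0, 0], "roll": 0}]}}

```text
time_s: 7.55
tcp_pos: [0.5936, -0.0374, 0.0314]
eef_rot: [-180.0, -0.0, -165.6]
contact_force: [0.6, -0.5, -4.5]
gripper_width: 0.0436
```

Run:
```python
from h import *
s=get_state();print(s["tcp_pos"],s["eef_rot"],s["contact_force"])
n="scene"
c=get_calibration(n);p,d=capture(n)
K=c["mtx"]
x=c["R"]@np.array([.68,-.02,.04])+c["t"];x=K@x;u,v=(x[:2]/x[2]).astype(int);print(u,v)
cv2.imwrite("pics/f.png",cv2.resize(p[v-60:v+60,u-80:u+80,::-1],None,fx=5,fy=5,interpolation=cv2.INTER_CUBIC))
P,_,_=cloud(d,c)
t=cut(P,.65,.8,-.09,.09,.066,.085);print(len(t),rect(t))
```

```text
[ 0.59362236 -0.03744525  0.0314299 ] [-1.79984424e+02 -4.15879991e-02 -1.65649756e+02] [ 0.62656897 -0.49746986 -4.45702443]
301 227
235 ((685.6455688476562, -14.718143463134766), (81.4318618774414, 110.00313568115234), 14.237318992614746)
```

View pics/f.png

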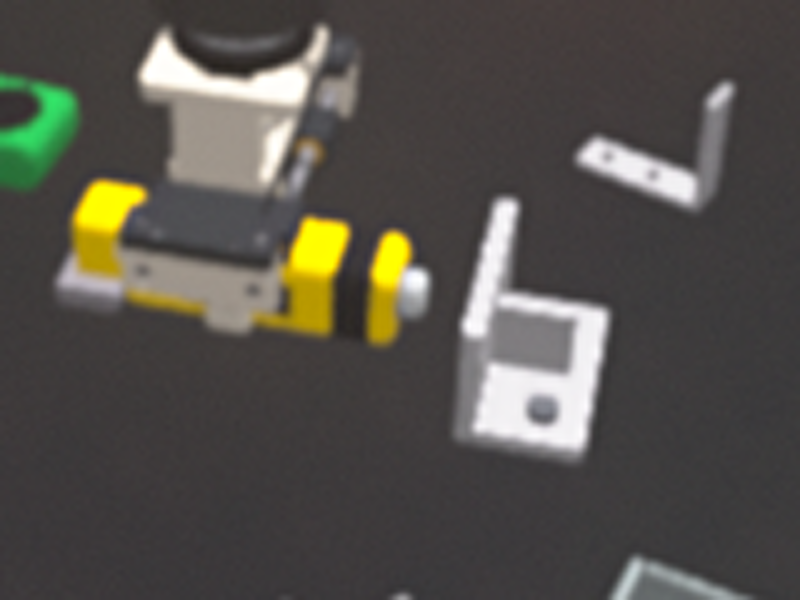

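Button (415,290) faces the plate (edge at 475,320) with about 30 mm gap, level and aligned. Advancing.

Call:
{"op": "apply_moves", "data": {"commands": [{"grip": 1, "slide": [-0.01, 0, 0], "roll": 0}, {"grip": 1, "slide": [-0.018, 0, 0], "roll": 0}, {"grip": 1, "slide": [-0.022, 0, 0], "roll": 0}, {"grip": 1, "slide": [-0.024, 0, 0], "roll": 0}, {"grip": 1, "slide": [-0.024, 0, 0], "roll": 0}], "grip_force": 60}}

```text
time_s: 8.22
tcp_pos: [0.6167, -0.0315, 0.0315]
eef_rot: [180.0, -0.0, -165.7]
contact_force: [-0.3, 0.2, -4.8]
gripper_width: 0.0437
```

Call:
{"op": "apply_moves", "data": {"commands": [{"grip": 1, "slide": [-0.002, 0, 0], "roll": 0}, {"grip": 1, "slide": [-0.004, 0, 0], "roll": 0}, {"grip": 1, "slide": [-0.006, 0, 0], "roll": 0}, {"grip": 1, "slide": [-0.007, 0, 0], "roll": 0}, {"grip": 1, "slide": [-0.008, 0, 0], "roll": 0}]}}

```text
time_s: 8.85
tcp_pos: [0.6228, -0.03, 0.0312]
eef_rot: [180.0, -0.2, -165.7]
contact_force: [-5.7, -0.9, -0.7]
gripper_width: 0.0439
```

Call:
{"op": "apply_moves", "data": {"commands": [{"grip": 1, "slide": [-0.001, 0, 0], "roll": 0}, {"grip": 1, "slide": [-0.002, 0, 0], "roll": 0}, {"grip": 1, "slide": [-0.003, 0, 0], "roll": 0}, {"grip": 1, "slide": [-0.003, 0, 0], "roll": 0}]}}

```text
time_s: 9.35
tcp_pos: [0.6258, -0.0293, 0.0313]
eef_rot: [180.0, -0.2, -165.7]
contact_force: [-5.3, -0.6, -2.3]
gripper_width: 0.0437
```

Call:
{"op": "apply_moves", "data": {"commands": [{"grip": 1, "slide": [-0.001, 0, 0], "roll": 0}, {"grip": 1, "slide": [-0.002, 0, 0], "roll": 0}, {"grip": 1, "slide": [-0.003, 0, 0], "roll": 0}, {"grip": 1, "slide": [-0.003, 0, 0], "roll": 0}]}}

```text
time_s: 9.85
tcp_pos: [0.6287, -0.0285, 0.0313]
eef_rot: [180.0, -0.2, -165.7]
contact_force: [-5.5, -0.5, -1.4]
gripper_width: 0.0437
```

Call:
{"op": "apply_moves", "data": {"commands": [{"grip": 1, "slide": [-0.001, 0, 0], "roll": 0}, {"grip": 1, "slide": [-0.0015, 0, 0], "roll": 0}, {"grip": 1, "slide": [-0.0015, 0, 0], "roll": 0}]}}

```text
time_s: 10.22
tcp_pos: [0.6288, -0.0285, 0.0311]
eef_rot: [180.0, -0.3, -165.7]
contact_force: [-9.6, -1.5, 1.6]
gripper_width: 0.0439
```

Call:
{"op": "apply_moves", "data": {"commands": [{"grip": 1, "slide": [-0.001, 0, 0], "roll": 0}, {"grip": 1, "slide": [-0.0015, 0, 0], "roll": 0}, {"grip": 1, "slide": [-0.0015, 0, 0], "roll": 0}]}}

```text
time_s: 10.6
tcp_pos: [0.6288, -0.0285, 0.031]
eef_rot: [180.0, -0.4, -165.7]
contact_force: [-13.9, -1.9, 4.4]
gripper_width: 0.0436
```

Force climbs with no motion: bottomed out. A bit more, then back off and check.

Call:
{"op": "apply_moves", "data": {"commands": [{"grip": 1, "slide": [-0.001, 0, 0], "roll": 0}, {"grip": 1, "slide": [-0.0015, 0, 0], "roll": 0}, {"grip": 1, "slide": [-0.0015, 0, 0], "roll": 0}]}}

```text
time_s: 10.98
tcp_pos: [0.6288, -0.0285, 0.0309]
eef_rot: [180.0, -0.6, -165.7]
contact_force: [-19.3, -3.0, 7.7]
gripper_width: 0.0437
```

Call:
{"op": "apply_moves", "data": {"commands": [{"grip": 1, "slide": [0.006, 0, 0], "roll": 0}, {"grip": 1, "slide": [0.02, 0, 0], "roll": 0}, {"grip": 1, "slide": [0.045, 0, 0], "roll": 0}, {"grip": 1, "slide": [0.045, 0, 0], "roll": 0}, {"grip": 1, "slide": [0.045, 0, 0], "roll": 0}]}}

```text
time_s: 11.6
tcp_pos: [0.5916, -0.038, 0.032]
eef_rot: [-180.0, 0.1, -165.6]
contact_force: [-0.6, -0.1, -4.6]
gripper_width: 0.0437
```

Run:
```python
from h import *
s=get_state();print(s["tcp_pos"],s["eef_rot"],s["contact_force"],s["moment"])
n="scene"
c=get_calibration(n);p,d=capture(n)
u,v=301,227
cv2.imwrite("pics/g.png",cv2.resize(p[v-60:v+60,u-80:u+80,::-1],None,fx=5,fy=5,interpolation=cv2.INTER_CUBIC))
c=get_calibration("wrist");p,d=capture("wrist");np.savez("g.npz",p=p,d=d,**c)
# head end position in tool frame: before (d) and after (g)
for k,tp,er in (("d",[.51471,.25209,.11596],[180,-.04,172.6055]),("g",s["tcp_pos"],s["eef_rot"])):
    f=np.load(k+".npz");cc={q:f[q] for q in("mtx","R","t")};P,u,v=cloud(f["d"],cc)
    T=(P-np.array(tp))@Ro.from_euler("xyz",er,degrees=True).as_matrix()
    m=(T[:,0]>.03)&(T[:,0]<.13)&(abs(T[:,1])<.045)&(T[:,2]<.03)&(T[:,2]>-.06)
    H=T[m]; print(k,np.percentile(H[:,0],[99,99.8,100]),"y",np.percentile(H[:,1],[1,99]),rect(H[H[:,0]>.07]), "ztop",np.percentile(H[(H[:,0]>.035)&(H[:,0]<.06)][:,2],[10,50]),np.median(H[(H[:,0]>.07)&(H[:,2]<-.02)][:,2]))
```

```text
[ 0.59160755 -0.03799695  0.03203406] [-1.79988267e+02  8.06319115e-02 -1.65649777e+02] [-0.64695579 -0.09038185 -4.63582188] [ 0.05407221 -0.04029122 -0.02325806]
d [0.09811375 0.0986714  0.09882472] y [-0.0282593   0.03022517] ((84.41288757324219, 0.9389305114746094), (28.82358169555664, 62.214927673339844), 0.0008596813422627747) ztop [-0.03976756 -0.03871262] -0.04253175219650086
g [0.09751645 0.09811011 0.10734419] y [-0.02810199  0.03046797] ((88.68640899658203, -1.134033203125), (37.289886474609375, 66.98130798339844), 0.027252884581685066) ztop [-0.03965428 -0.03860565] -0.042411220572803277
```

View pics/g.png

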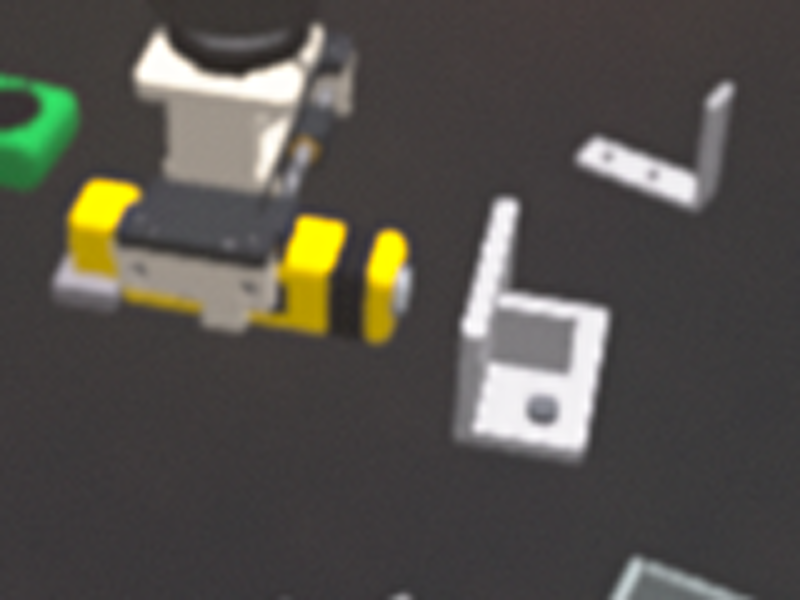

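Button is now nearly flush at (402,290), and the sander hasn't slipped in the grip. Lift and carry to the rest.

Call:
{"op": "apply_moves", "data": {"commands": [{"grip": 1, "slide": [0.005, -0.005, -0.03], "roll": 0}, {"grip": 1, "slide": [0.035, -0.036, -0.07], "roll": 3}, {"grip": 1, "slide": [0.075, -0.077, -0.08], "roll": 6}, {"grip": 1, "slide": [0.115, -0.118, -0.08], "roll": 9}, {"grip": 1, "slide": [0.15, -0.154, -0.08], "roll": 12}]}}

```text
time_s: 12.32
tcp_pos: [0.4833, -0.2258, 0.112]
eef_rot: [-180.0, 0.1, -177.8]
contact_force: [0.9, -0.2, -5.4]
gripper_width: 0.0439
```

Call:
{"op": "apply_moves", "data": {"commands": [{"grip": 1, "slide": [0, 0, 0], "roll": 0}, {"grip": 1, "slide": [0, 0, 0], "roll": 0}, {"grip": 1, "slide": [0, 0, 0], "roll": 0}]}}

```text
time_s: 12.7
tcp_pos: [0.4847, -0.2238, 0.1115]
eef_rot: [-180.0, 0.0, -177.6]
contact_force: [0.9, 0.1, -5.2]
gripper_width: 0.0435
```

Run:
```python
from h import *
s=get_state();print(s["tcp_pos"],s["eef_rot"])
Rt=Ro.from_euler("xyz",s["eef_rot"],degrees=True).as_matrix()
print(Rt.T@(np.array([.4716,-.246,s["tcp_pos"][2]])-s["tcp_pos"]))
```

```text
[ 0.48466297 -0.2237667   0.11154874] [-1.79998079e+02  1.87144726e-02 -1.77597437e+02]
[ 1.39835132e-02 -2.16661475e-02 -3.84119020e-06]
```

Call:
{"op": "apply_moves", "data": {"commands": [{"grip": 1, "slide": [0.01, -0.015, 0], "roll": 0}, {"grip": 1, "slide": [0.014, -0.0217, 0.01], "roll": 0}, {"grip": 1, "slide": [0.014, -0.0217, 0.03], "roll": 0}, {"grip": 1, "slide": [0.014, -0.0217, 0.048], "roll": 0}, {"grip": 1, "slide": [0.014, -0.0217, 0.048], "roll": 0}]}}

```text
time_s: 13.32
tcp_pos: [0.4693, -0.2465, 0.0617]
eef_rot: [180.0, -0.2, -177.7]
contact_force: [-0.0, 0.4, -4.1]
gripper_width: 0.0435
```

Run:
```python
from h import *
s=get_state();print(s["tcp_pos"],s["eef_rot"])
n="scene"
c=get_calibration(n);p,d=capture(n);K=c["mtx"]
x=c["R"]@np.array([.473,-.245,.05])+c["t"];x=K@x;u,v=(x[:2]/x[2]).astype(int);print(u,v)
cv2.imwrite("pics/k.png",cv2.resize(p[v-60:v+60,u-80:u+80,::-1],None,fx=5,fy=5,interpolation=cv2.INTER_CUBIC))
```

```text
[ 0.46927669 -0.24652615  0.0617478 ] [ 179.95081456   -0.21051711 -177.68888532]
186 251
```

View pics/k.png

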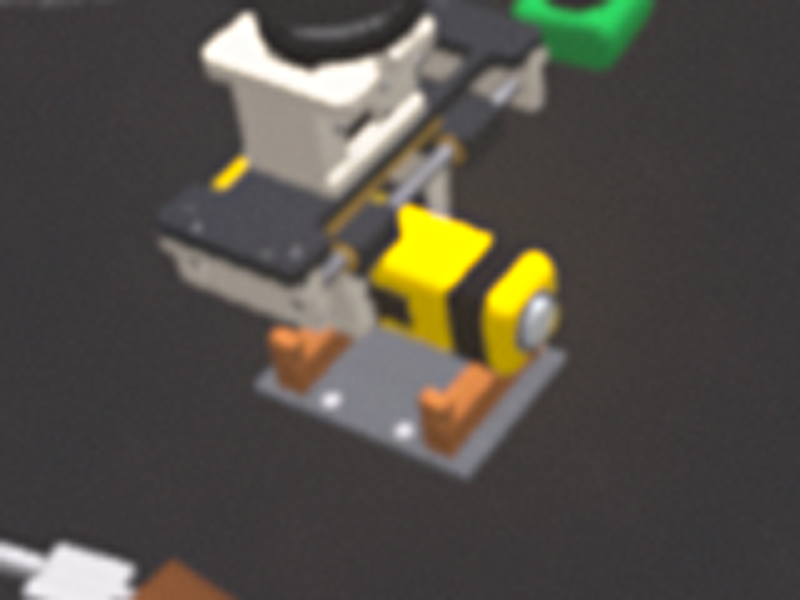

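Call:
{"op": "apply_moves", "data": {"commands": [{"grip": 1, "slide": [0, 0, 0.008], "roll": 0}, {"grip": 1, "slide": [0, 0, 0.016], "roll": 0}, {"grip": 1, "slide": [0, 0, 0.023], "roll": 0}, {"grip": 1, "slide": [0, 0, 0.026], "roll": 0}, {"grip": 1, "slide": [0, 0, 0.026], "roll": 0}]}}

```text
time_s: 14.0
tcp_pos: [0.4707, -0.2467, 0.0373]
eef_rot: [180.0, -0.0, -177.7]
contact_force: [0.0, -0.2, -4.7]
gripper_width: 0.0433
```

Call:
{"op": "apply_moves", "data": {"commands": [{"grip": 1, "slide": [0, 0, 0.001], "roll": 0}, {"grip": 1, "slide": [0, 0, 0.002], "roll": 0}, {"grip": 1, "slide": [0, 0, 0.003], "roll": 0}, {"grip": 1, "slide": [0, 0, 0.003], "roll": 0}]}}

```text
time_s: 14.5
tcp_pos: [0.4707, -0.2467, 0.0345]
eef_rot: [180.0, -0.0, -177.7]
contact_force: [-0.3, -0.1, -4.9]
gripper_width: 0.0436
```

Call:
{"op": "apply_moves", "data": {"commands": [{"grip": 1, "slide": [0, 0, 0.0005], "roll": 0}, {"grip": 1, "slide": [0, 0, 0.001], "roll": 0}, {"grip": 1, "slide": [0, 0, 0.0015], "roll": 0}, {"grip": 1, "slide": [0, 0, 0.0015], "roll": 0}]}}

```text
time_s: 15.0
tcp_pos: [0.4707, -0.2467, 0.033]
eef_rot: [180.0, -0.0, -177.7]
contact_force: [-0.5, -0.3, -4.9]
gripper_width: 0.0437
```

Call:
{"op": "apply_moves", "data": {"commands": [{"grip": 1, "slide": [0, 0, 0.0005], "roll": 0}, {"grip": 1, "slide": [0, 0, 0.001], "roll": 0}, {"grip": 1, "slide": [0, 0, 0.001], "roll": 0}]}}

```text
time_s: 15.38
tcp_pos: [0.4708, -0.2467, 0.0326]
eef_rot: [-180.0, 0.0, -177.7]
contact_force: [-1.9, 2.7, 3.5]
gripper_width: 0.0437
```

Seated (vertical force rose by 8 N). Releasing.

Call:
{"op": "apply_moves", "data": {"commands": [{"grip": 0.6, "slide": [0, 0, 0], "roll": 0}, {"grip": 0.3, "slide": [0, 0, 0], "roll": 0}, {"grip": 0, "slide": [0, 0, 0], "roll": 0}, {"grip": 0, "slide": [0, 0, 0], "roll": 0}, {"grip": 0, "slide": [0, 0, 0], "roll": 0}]}}

```text
time_s: 16.0
tcp_pos: [0.4708, -0.2467, 0.032]
eef_rot: [-180.0, 0.0, -177.7]
contact_force: [0.2, 0.6, 0.0]
gripper_width: 0.0779
```

Call:
{"op": "apply_moves", "data": {"commands": [{"grip": 0, "slide": [0, 0, 0], "roll": 0}, {"grip": 0, "slide": [0, 0, -0.01], "roll": 0}, {"grip": 0, "slide": [0, 0, -0.04], "roll": 0}, {"grip": 0, "slide": [0, 0, -0.09], "roll": 0}, {"grip": 0, "slide": [0, 0, -0.15], "roll": 0}]}}

```text
time_s: 16.62
tcp_pos: [0.47, -0.2465, 0.1837]
eef_rot: [180.0, -0.1, -177.7]
contact_force: [1.3, -0.4, 0.8]
gripper_width: 0.0874
```

Call:
{"op": "apply_moves", "data": {"commands": [{"grip": 0, "slide": [0, 0, -0.03], "roll": 0}, {"grip": 0, "slide": [0, 0, -0.05], "roll": 0}, {"grip": 0, "slide": [0, 0, -0.05], "roll": 0}]}}

```text
time_s: 17.0
tcp_pos: [0.4715, -0.2469, 0.2344]
eef_rot: [-179.9, 0.2, -177.7]
contact_force: [-0.2, -0.4, -0.4]
gripper_width: 0.0878
```

Run:
```python
from h import *
s=get_state();print(s["time_s"],s["tcp_pos"],s["gripper_width"])
n="scene"
c=get_calibration(n);p,d=capture(n)
u,v=186,251
cv2.imwrite("pics/m.png",cv2.resize(p[v-60:v+60,u-80:u+80,::-1],None,fx=5,fy=5,interpolation=cv2.INTER_CUBIC))
c=get_calibration("wrist");p,d=capture("wrist")
cv2.imwrite("pics/m2.png",p[:,:,::-1])
P,_,_=cloud(d,c);t=cut(P,.35,.6,-.33,-.17,.055,.09);print("top",rect(t),np.percentile(t[:,2],[5,50,95]))
b=t[(abs(t[:,1]+.245)<.015)]
A=np.c_[b[:,:2],np.ones(len(b))];print("tilt",np.linalg.lstsq(A,b[:,2],rcond=None)[0])
```

```text
17.0 [ 0.47154013 -0.24687409  0.23440983] 0.08776943935290958
top ((467.04608154296875, -245.2520751953125), (176.09457397460938, 45.55936813354492), 1.9421030282974243) [0.06782857 0.07158769 0.07574999]
tilt [-0.01868197 -0.00417175  0.07989152]
```

View pics/m.png

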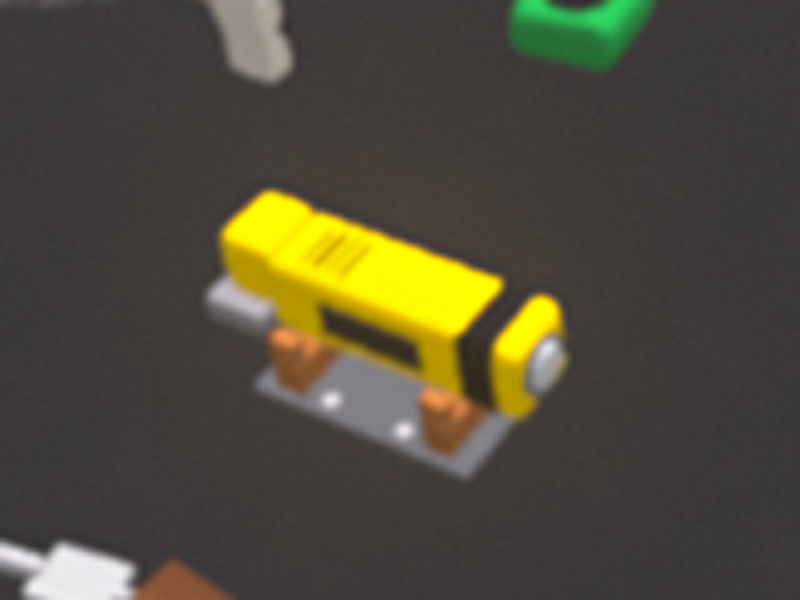

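View pics/m2.png

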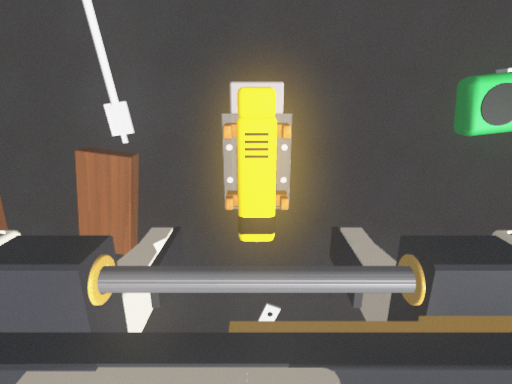

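The sander is in both saddles (side view: cheeks at 300,350 and 450,410). It is centred, the pad is down, and the button at (545,360) is nearly flush. Handing in.

```bash
python3 -c "
from plant import close_job
print(close_job())"
```

```text
the job is handed in; nothing more can be done
None
```

I pushed the larger sander's button home against the bench stop, then seated the sander pad down in the rest and let go. The robot clock read 17.0 s at my last reading before I handed the job in.

- **Button:** it moved in steadily at about 6 N, then the force rose to about 20 N with no further motion, so I take it as fully in. I heard no click and got no direct reading of the switch. The scene camera afterwards showed the button nearly flush, and the sander had not slipped in the grip.
- **Rest:** the vertical force changed by 8 N as the sander touched down. After release, its top measured 71.6 mm (72 mm expected), its yaw 1.9° (rest 2.4°), and it sat centred between the cheeks.
- **Other things:** I didn't re-measure the other objects, but the arm never went near them. The gripper was open and clear of everything at the end.
- **Disagreements:** the fixed cameras put the rest about 2.5 mm off from the wrist camera in y, which is within the saddles' clearance. A plane fit to the seated sander's top showed about 1° of tilt, which I put down to the slightly raised head.

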